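# Clear two bottles, weigh the tin behind them, put the bottles back

## Robot

A 6-joint arm with a two-finger parallel gripper is mounted at the origin on a cart in front of the work surface, level with it; the furniture and walls round the work are solid. World frame = base frame: x ahead of the robot, y to its left, z up, the work surface at z = 0. Lengths are in m, angles in rad, forces in N, time in s.
With the tool pointing down it reaches from about 0.35 to 0.975 m from the base axis. Payload 7.1 kg.
Tool frame: the origin (TCP) lies at the centre of the arm's flange, where the gripper is bolted on; the fingertips stand 182 mm ahead of it and the grasp point (between the pads) lies 163 mm ahead of it; z points along the fingers, y is the line along which they close (so a half turn about z gives the same grasp; the last joint's range is limited). The gripper opens to 88 mm and grips with 3 to 60 N. Pads are 20 mm wide; open, the fingers measure 115 mm over their backs; the gripper's body (75 mm by 178 mm) begins 61 mm behind the grasp point.
Start: joints at [1.086, 0.423, 1.63, -0, 1.089, -0.019], TCP at [0.281, 0.558, 0.405] pointing down, gripper open.
Joint ranges: [-3, 3], [-0.9, 2.11], [0.09, 2.58], [-1.31, 4.45], [0.11, 2.69], [-2.54, 2.54]. Speed limits (rad/s): [2.39, 2.39, 3.01, 3.14, 3.14, 3.14].

## Interface

Orientations are given as a unit quaternion [w, x, y, z].
In Python, from rig import ctrl gives the robot as it stands. The module is installed in compiled form; this text tells all that it offers. Calls block until the motion is done:
- ctrl.movep(position, orientation): joint-space move of the TCP to a pose.
- ctrl.movel(position, ori=None, speed=0.15, force_limit=None): straight line of the TCP; ori=None keeps the orientation; speed is the mean speed in m/s. With force_limit (N) it stops when the force on the tool has changed by that much, and returns True; else False.
- ctrl.goto_joints(angles): joint-space move.
- ctrl.set_gripper(opening, grip_force=None): finger opening in m; grip_force is the grip in N (None keeps the last); returns when the fingers have stopped.
- ctrl.wait(seconds).
- ctrl.solve_ik(position, orientation): joint angles nearest the present ones, or None.
- ctrl.get_state(): the state.
- ctrl.snapshot(name): name is "scene" or "side" or "wrist"; returns a dict with "frame" (400x640x3 uint8, red, green, blue), "depth" (400x640 float32, m along the optical axis (not along the pixel's ray), 0 where there is no reading), "fx", "fy", "cx", "cy" (pixels), "k1" (the pictures are not rectified: a ray, as slopes to the right and down, at radius r is drawn at 1 + k1 r^2 times it, then the intrinsics apply), "world_from_camera" (4x4, takes a point from camera to world coordinates). Camera axes: x right, y down, z forward; pixel columns grow to the right and rows downward; lengths in m; the calibration is good to about 2 mm. A picture is of the moment at which its call begins.
A pose or a line that the arm cannot do raises ctrl.IKError and nothing moves.
- ctrl.sign_off(): hands the job in; it is judged then, once.
The state is a dict: "time_s": time; "joints": joint angles; "qd": joint speeds; "tau": joint torques, N m; "eef_pos": TCP position; "orientation": TCP orientation; "force": force on the tool from outside, world axes, zero at the start; "torque": the same for the moment, N m; "finger_gap": finger opening in m; "finger_force": force on a finger pad.
Only numpy, scipy, OpenCV 4.12 (cv2) and the standard library are available. Lean on these libraries where they do the work, as an engineer would, in place of code of your own. Each camera call takes 0.05 s, during which the arm holds its last target. There are 200 camera calls.

## Task

The low metal tin on the bottle station stands hemmed in behind two tall bottles. First move both tall bottles to the empty steel tray and stand them there upright, then set the tin upright in the middle of the balance pan, and only then put each bottle back upright on the very ring of the station that it came from. Do not tip anything over, and leave the wash bottle, the tape roll and the little bottle where they are.

Things in the scene. Friction and masses are not known exactly. Their poses are not given: they have to be found in the camera images.
- station: Bottle station: fixed grey plastic tray, 140 (its x) x 176 (its y) mm, floor 4 mm above the worktop, rim 10 mm high (12.5 mm with its bead) and 4 mm thick. Three thin white rings are printed on its floor: two of 72 mm diameter in front (centres at x -22, y +50 and y -50 mm), one of 58 mm behind (x +26, y 0). Origin: centre of the underside; x points to the back, the side of the single ring; z up
- side_tray: Side tray, empty at the start: fixed stainless tray, 200 (its x) x 105 (its y) mm, floor 4 mm above the worktop, rim 10 mm high (12.5 mm with its bead), 4 mm thick. Both bottles fit standing one behind the other along its x, for example at x +48 and -48 mm. Origin: centre of the underside, z up
- balance: Bench balance: fixed white housing 150 (its x) x 112 (its y) x 36 mm with a dark display at its -x end and a round steel pan on top. Origin: centre of the underside, z up
- pan (a point): Centre of the balance pan's upper face, 24 mm along the balance's +x from its centre, 44 mm above the worktop. The pan is a flat disc of 90 mm diameter that does not move, with a round rim 3.3 mm high, inside diameter 83 mm
- bottle_amber: Tall dark brown bottle with a black screw cap: 58 mm diameter, 124 mm high, 0.22 kg; the body is straight up to about half its height, then a rounded shoulder; the cap (fixed) is 32 mm in diameter and takes the top 18 mm. Stands on one of the two front rings. Origin: centre of the underside, z up
- bottle_white: Tall white plastic bottle with a blue screw cap: 62 mm diameter, 139 mm high, 0.30 kg; the body is straight up to about half its height, then a rounded shoulder; the cap (fixed) is 34 mm in diameter and takes the top 20 mm. Stands on the other front ring. Origin: centre of the underside, z up
- tin: Low round steel tin with a plain flat lid (fixed): 50 mm diameter, 40 mm high, 0.12 kg. Stands on the single ring behind the bottles. Origin: centre of the underside, z up
- wash_bottle: Bystander, leave it: white squeeze bottle with a bent jet, 66 x 110 x 183 mm, loose, at the back right. Origin: on the underside
- tape_roll: Bystander, leave it: flat roll of pale masking tape, 100 mm diameter, 24 mm high, loose, at the back right. Origin: centre of the underside
- bottle_small: Bystander, leave it: little white bottle with a red cap, 42 mm diameter, 82 mm high, loose, near the front edge. Origin: centre of the underside
There are look-alikes about, which are no part of the job. What is shaped like the bottle_white but pink is not meant.

How it is judged:
By the outcome, as a careful person would: the job done as asked, in the order asked, and still so for the second after the job is handed in, with the robot touching nothing.
It also fails if it takes over 115 s, if anything falls off the work surface, if the arm or the gripper's body presses on something with over 40 N, if the wrist force passes 120 N, or if a joint passes its speed limit or range.

## Working session

There is one attempt and no reset: what is moved stays moved. The work goes in short steps, each a Python script; the robot and the scene stay as the last script left them, time stands still between calls to the robot, and variables do not carry over. Pictures are saved under pics/ and viewed, at most 14 in all, crops included, and the job is handed in when it is done.

```bash
mkdir -p pics
cat > h.py <<'E'
import numpy as np, cv2
from rig import ctrl
def snap(n,f=None):
    s=ctrl.snapshot(n)
    if f: cv2.imwrite('pics/'+f,s['frame'][:,:,::-1])
    return s
def rays(s,uv):
    uv=np.asarray(uv,float).reshape(-1,2)
    d=np.c_[(uv[:,0]-s['cx'])/s['fx'],(uv[:,1]-s['cy'])/s['fy']]; x=d.copy()
    for _ in range(20): x=d/(1+s['k1']*(x**2).sum(1,keepdims=True))
    T=s['world_from_camera']; return T[:3,3],np.c_[x,np.ones(len(x))]@T[:3,:3].T
def plane(s,uv,z):
    o,d=rays(s,uv); return o+d*((z-o[2])/d[:,2])[:,None]
def cloud(s):
    v,u=np.mgrid[:400,:640]; o,d=rays(s,np.c_[u.ravel(),v.ravel()])
    return (o+d*s['depth'].reshape(-1,1)).reshape(400,640,3)
E
python3 - <<'E'
from h import *
for n in('scene','side','wrist'):
    s=snap(n,n+'0.png'); print(n,s['fx'],s['k1'],s['world_from_camera'].round(3).tolist(),(s['depth']>0).mean())
st=ctrl.get_state();print(st['time_s'],st['orientation'],st['force'])
E
```

```text
scene 503.9510684033209 -0.04180432673182713 [[-0.871, -0.354, 0.341, 0.033], [-0.491, 0.625, -0.607, 1.09], [0.002, -0.696, -0.718, 1.117], [0.0, 0.0, 0.0, 1.0]] 0.9842421875
side 500.90242072849264 -0.06543118982105126 [[-0.999, -0.015, 0.031, 0.525], [-0.033, 0.636, -0.771, 1.182], [-0.008, -0.771, -0.636, 0.883], [0.0, 0.0, 0.0, 1.0]] 0.97248046875
wrist 292.9409841548563 -0.043339667449950034 [[0.45, 0.855, 0.257, 0.209], [0.893, -0.431, -0.13, 0.595], [0.0, 0.288, -0.958, 0.385], [0.0, 0.0, 0.0, 1.0]] 0.99615625
0.15 [-1.52307420e-04  2.30793858e-01  9.73002484e-01 -5.80667217e-04] [ 0.42463488 -0.30685978  0.35200204]
```

View pics/scene0.png

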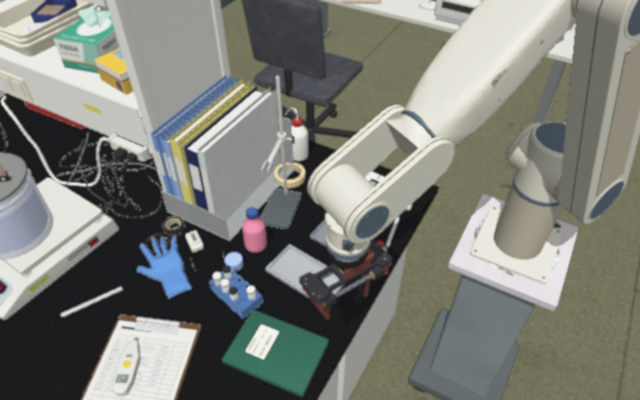

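View pics/side0.png

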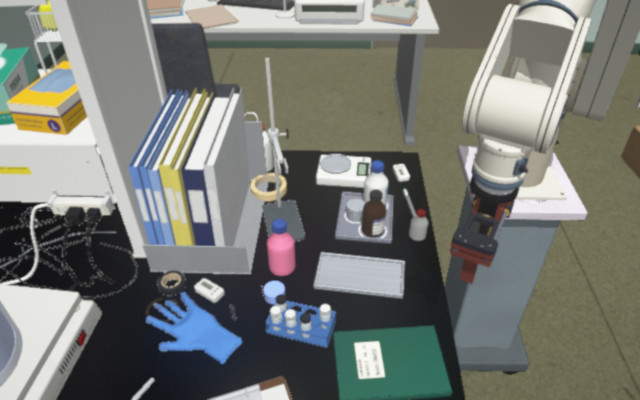

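View pics/wrist0.png

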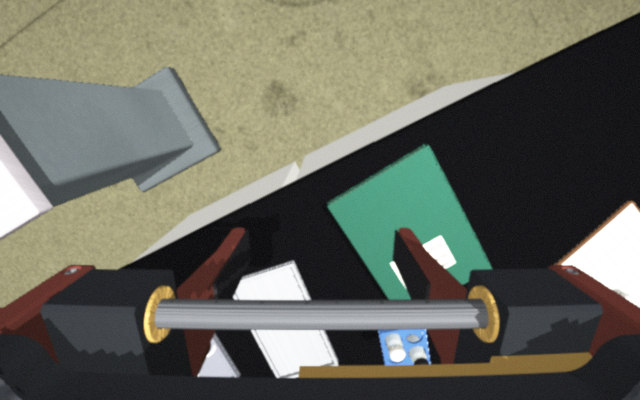

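Side view: station at (365,215), with the amber bottle at (374,213), a white bottle with a blue cap at (377,182), and the tin at (355,208). The empty tray is at (360,273) and the balance at (345,170). The pink look-alike is at (281,248), off the station. The white bottle on the station is the one meant, since it is white with a blue cap and stands on a front ring.

Run:
```python
from h import *
s=snap('side'); 
cv2.imwrite('pics/side_crop.png',cv2.resize(s['frame'][135:305,250:450,::-1],None,fx=3.5,fy=3.5,interpolation=cv2.INTER_CUBIC))
for k,uv,z in [('station corners',[(343,193),(394,195),(394,240),(336,239)],.0125),('tray',[(321,254),(405,257),(403,295),(315,290)],.0125),('pan',[(336,163)],.044),('bal',[(317,157),(371,158)],.036),('amber cap',[(376,196)],.124),('white cap',[(377,167)],.139),('tin',[(354,203)],.044),('small',[(421,213)],.082),('tape',[(269,186)],.024),('rod top',[(268,60)],.5)]:
    print(k,plane(s,uv,z)[:,:2].round(3).tolist())
```

```text
station corners [[0.514, 0.11], [0.374, 0.115], [0.387, 0.291], [0.53, 0.291]]
tray [[0.566, 0.344], [0.365, 0.349], [0.38, 0.465], [0.575, 0.455]]
pan [[0.534, 0.013]]
bal [[0.591, -0.027], [0.432, -0.026]]
amber cap [[0.436, 0.257]]
white cap [[0.43, 0.16]]
tin [[0.485, 0.189]]
small [[0.326, 0.268]]
tape [[0.719, 0.098]]
rod top [[0.657, 0.33]]
```

View pics/side_crop.png

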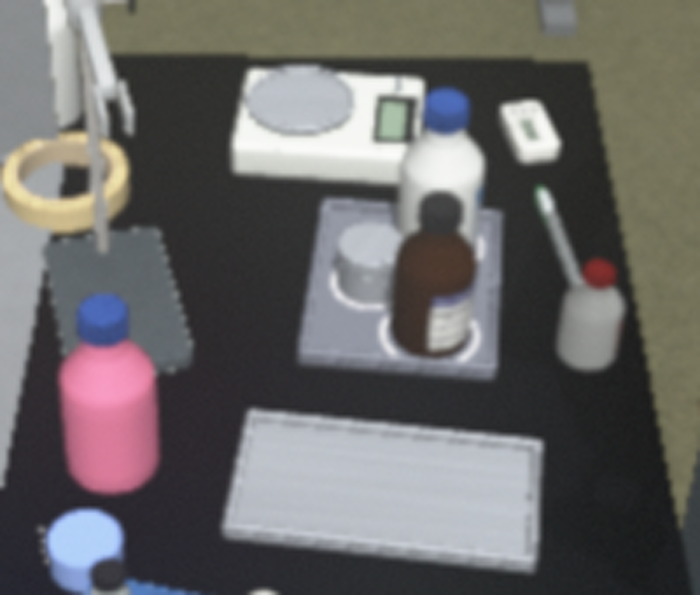

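The crop confirms it: white bottle with a blue cap on the rear-right front ring, amber on the other, tin behind. Now close wrist views from two places.

Run:
```python
from h import *
Q=[0,0,1,0]
import pickle
st=ctrl.get_state(); ctrl.movep([.40,.42,.50],st['orientation']) 
L=[]
for i,p in enumerate([[.52,.34,.5],[.52,.10,.5]]):
    ctrl.movep(p,Q); ctrl.wait(.3); L.append(snap('wrist',f'w{i+1}.png'))
pickle.dump(L,open('L.pkl','wb'));st=ctrl.get_state();print(st['time_s'],st['joints'],L[0]['world_from_camera'])
```

```text
3.3833 [ 1.68857781e-01  1.79674270e-01  1.74080854e+00  5.68343263e-05
  1.22133018e+00 -1.40314106e+00] [[ 3.81159243e-04  9.57521385e-01  2.88362017e-01  4.39430190e-01]
 [ 9.99999123e-01 -7.30720127e-04  1.10458806e-03  3.42389385e-01]
 [ 1.26837861e-03  2.88361343e-01 -9.57520823e-01  4.80827264e-01]
 [ 0.00000000e+00  0.00000000e+00  0.00000000e+00  1.00000000e+00]]
```

View pics/w1.png

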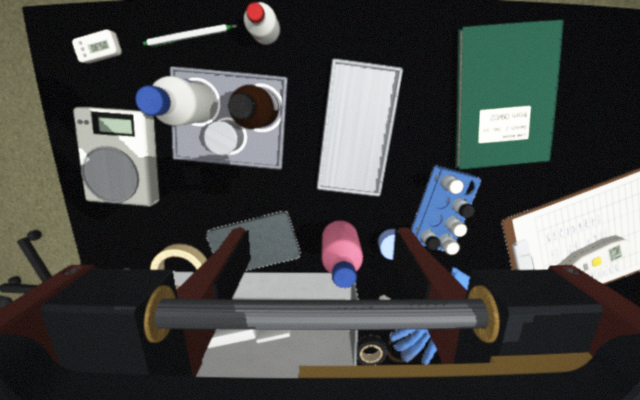

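View pics/w2.png

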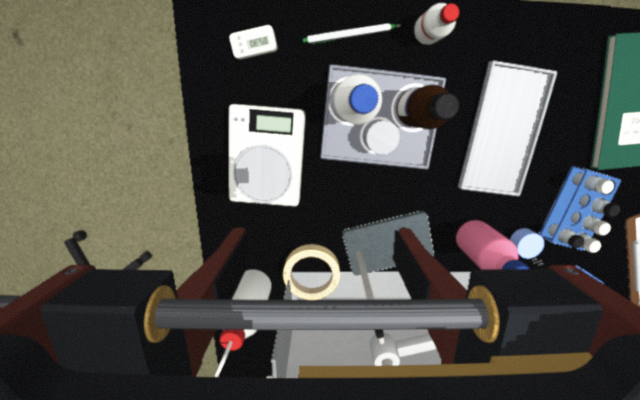

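w1: blue cap (153,100), black cap (240,104), tin (224,137), tray corners (333,60),(402,67),(381,194),(318,189).
w2: blue cap (364,99), black cap (445,106), tin (381,138), station corners (329,66),(445,74),(434,168),(321,159), pan (262,173).

```bash
cat >> h.py <<'E'
def tri(a,ua,b,ub):
    (o1,d1),(o2,d2)=rays(a,ua),rays(b,ub); P=[]
    for x,y in zip(d1,d2):
        t=np.linalg.lstsq(np.c_[x,-y],o2-o1,rcond=None)[0]; p,q=o1+t[0]*x,o2+t[1]*y
        P.append(np.r_[(p+q)/2,np.linalg.norm(p-q)])
    return np.array(P)
def sub(s,uv):
    g=cv2.cvtColor(s['frame'],cv2.COLOR_RGB2GRAY)
    return cv2.cornerSubPix(g,np.float32(uv).reshape(-1,1,2),(4,4),(-1,-1),(3,40,.01)).reshape(-1,2)
def blob(m,uv):
    n,l,st,c=cv2.connectedComponentsWithStats(m.astype(np.uint8)); k=l[uv[1],uv[0]]
    return c[k],l==k
E
python3 - <<'E'
from h import *
import pickle
np.set_printoptions(precision=4,suppress=True)
A,B=pickle.load(open('L.pkl','rb'))
def cap(s,uv,blue):
    h=cv2.cvtColor(s['frame'],cv2.COLOR_RGB2HSV).astype(int)
    m=((h[...,0]>100)&(h[...,0]<130)&(h[...,1]>150)&(h[...,2]>70))
    return blob(m,uv)
a,ma=cap(A,(153,100),1);b,mb=cap(B,(364,99),1)
print('blue',a,b,ma.sum(),mb.sum(),tri(A,a,B,b))
for n,s in(('A',A),('B',B)):
    C=cloud(s)
    for k,c,r,z0 in(('white',(.43,.16),.05,.132),('amber',(.436,.257),.05,.117),('tin',(.485,.189),.045,.038)):
        m=(np.hypot(C[...,0]-c[0],C[...,1]-c[1])<r)&(C[...,2]>z0)&(C[...,2]<z0+.02)
        P=C[m]; print(n,k,len(P),np.median(P[:,2]),cv2.minEnclosingCircle(P[:,:2].astype(np.float32)),P.mean(0))
tr=[(333,60),(402,67),(381,194),(318,189)],[(490,62),(556,67),(520,195),(460,188)]
T=tri(A,sub(A,tr[0]),B,sub(B,tr[1]));print('tray',T,T.mean(0))
sg=[(172,67),(287,75),(282,168),(173,158)],[(329,66),(445,74),(434,168),(321,159)]
S=tri(A,sub(A,sg[0]),B,sub(B,sg[1]));print('st',S,S.mean(0))
bg=[(75,107),(157,111),(157,206),(84,204)],[(229,105),(305,108),(299,206),(229,203)]
S=tri(A,sub(A,bg[0]),B,sub(B,bg[1]));print('bal',S,S.mean(0))
big=[cv2.resize(x['frame'][40:220,c:c+200,::-1],None,fx=2,fy=3) if 0 else cv2.resize(x['frame'][50:215,c:c+260,::-1],None,fx=3,fy=3,interpolation=2)[:,:] for x,c in((A,60),(B,215))]
cv2.imwrite('pics/big.png',cv2.resize(np.vstack(big),None,fx=.6,fy=.6,interpolation=3))
E
```

```text
blue [151.4147  99.9922] [363.2314  98.5565] 774 566 [[0.4286 0.1499 0.1366 0.0008]]
A white 761 0.14308320717485545 ((0.42880550026893616, 0.15071958303451538), 0.017042597755789757) [0.4286 0.1529 0.1423]
A amber 566 0.12846217208340585 ((0.4360635578632355, 0.24822968244552612), 0.015948012471199036) [0.436  0.2498 0.1278]
A tin 938 0.04459855872355148 ((0.4744400978088379, 0.1855791211128235), 0.03450525552034378) [0.478  0.1929 0.0447]
B white 690 0.1435855675101658 ((0.42922863364219666, 0.1502055823802948), 0.01674550399184227) [0.4293 0.1494 0.1432]
B amber 589 0.12856298210849193 ((0.4360315203666687, 0.24820883572101593), 0.01573307067155838) [0.4362 0.2465 0.1278]
B tin 862 0.044717930886121915 ((0.4805517792701721, 0.1931304633617401), 0.024634331464767456) [0.4801 0.1926 0.0446]
tray [[0.3678 0.3593 0.0149 0.0003]
 [0.3802 0.4638 0.0121 0.0005]
 [0.5785 0.4399 0.013  0.0006]
 [0.5665 0.3358 0.0127 0.0007]] [0.4733 0.3997 0.0132 0.0005]
st [[0.376  0.1153 0.0103 0.0004]
 [0.3906 0.2904 0.0091 0.0049]
 [0.5288 0.2799 0.0305 0.0002]
 [0.5156 0.1014 0.0118 0.0001]] [0.4527 0.1968 0.0154 0.0014]
bal [[ 0.4336 -0.0323  0.0329  0.0001]
 [ 0.4413  0.0726 -0.0136  0.0012]
 [ 0.5965  0.0622  0.0124  0.0006]
 [ 0.5804 -0.0418  0.0419  0.0061]] [0.513  0.0152 0.0184 0.002 ]
```

View pics/big.png

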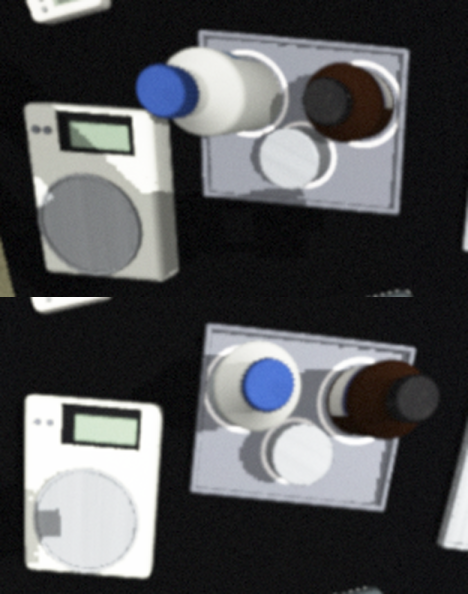

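Both caps and the tin agree across the two views and the stated heights. Picking the bottles by their caps, since the gripper body would foul the tops in a body grasp.

```bash
cat >> h.py <<'E'
Q=[0,0,1,0]
def pick(x,y,z,up,op=.07,F=35):
    ctrl.set_gripper(op); ctrl.movep([x,y,z+.05],Q); ctrl.movel([x,y,z],speed=.1)
    ctrl.set_gripper(0,F); g=ctrl.get_state()['finger_gap']; ctrl.movel([x,y,z+up],speed=.12); s=ctrl.get_state()
    print('pick gap',g,s['finger_gap'],s['finger_force'],'t',s['time_s']); return s['finger_gap']
def place(x,y,z,up,rel=.07):
    ctrl.movel([x,y,z+up],speed=.2); ctrl.movel([x,y,z+.012],speed=.12); ctrl.wait(.2)
    hit=ctrl.movel([x,y,z-.004],speed=.02,force_limit=4); p=ctrl.get_state()['eef_pos']
    ctrl.set_gripper(rel); ctrl.movel([x,y,p[2]+.06],speed=.12)
    print('place',hit,p,'t',ctrl.get_state()['time_s'])
E
python3 - <<'E'
from h import *
pick(.436,.2482,.293,.06); place(.521,.394,.293,.06)
s=snap('wrist','a1.png')
E
```

```text
pick gap 0.029915516729746128 0.02998453398525443 34.99945978495816 t 6.8167
place True [0.52107738 0.39396217 0.2931008 ] t 10.6
```

View pics/a1.png

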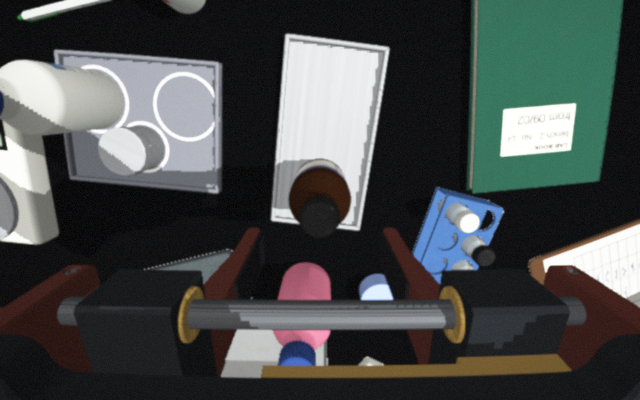

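The amber bottle stands upright at the tray's far end (320,195), and its ring (186,106) is free. Next the white bottle.

Run:
```python
from h import *
import pickle
pick(.429,.1502,.3065,.06); place(.4256,.4054,.3065,.06)
L=[]
for i,p in enumerate([[.53,.30,.42],[.53,.12,.42]]):
    ctrl.movep(p,Q); ctrl.wait(.2); L.append(snap('wrist',f'b{i}.png'))
pickle.dump(L,open('M.pkl','wb')); print(ctrl.get_state()['time_s'])
```

```text
pick gap 0.032462703685524216 0.032254177636348996 34.999347336706705 t 13.8667
place True [0.42576912 0.40538909 0.30664359] t 18.05
19.975
```

```bash
python3 -c "
import cv2,numpy as np
a=[cv2.imread(f'pics/b{i}.png')[:230] for i in (0,1)]
cv2.imwrite('pics/b.png',np.vstack(a))"
```

```text
(no output)
```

View pics/b.png

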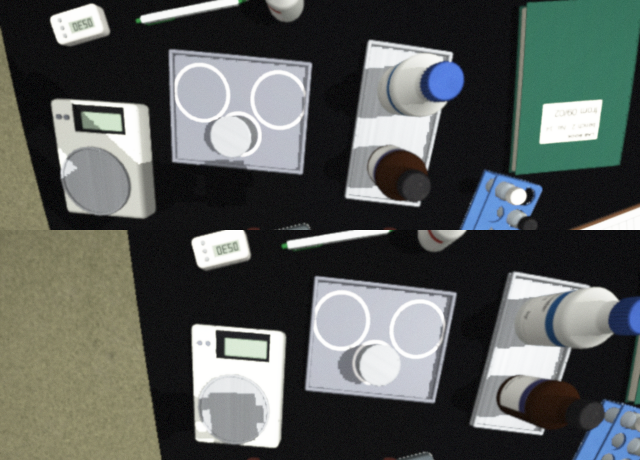

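Both bottles stand upright in the tray (white at (415,85), amber at (395,172) in b0). The front rings are clear at (202,93)/(278,100) in b0 and (341,91)/(417,98) in b1, and the pan is at (96,180)/(233,179). Now measuring the rings, the tin and the pan.

Run:
```python
from h import *
import pickle
np.set_printoptions(precision=4,suppress=True)
A,B=pickle.load(open('M.pkl','rb'))
def ring(s,c,R=36):
    g=cv2.cvtColor(s['frame'],cv2.COLOR_RGB2GRAY); loc=g[c[1]-10:c[1]+11,c[0]-10:c[0]+11]; th=(np.median(loc)+245)/2
    v,u=np.nonzero(g>th); k=np.abs(np.hypot(u-c[0],v-c[1])-27)<7; uv=np.c_[u,v][k]
    e=cv2.fitEllipse(uv.astype(np.float32)); return e
R=[]
for n,ca,cb in(('right',(202,93),(341,91)),('left',(278,100),(417,98))):
    ea,eb=ring(A,ca),ring(B,cb); print(n,ea,eb)
    print('  tri',tri(A,ea[0],B,eb[0]),'planes',plane(A,ea[0],.004)[0],plane(B,eb[0],.004)[0])
def rad(s,c,z,r0,r1,th=None):
    # strongest gradient along rays from c -> contour -> plane z -> circle fit
    g=cv2.GaussianBlur(cv2.cvtColor(s['frame'],cv2.COLOR_RGB2GRAY),(3,3),0).astype(np.float32); P=[]
    for t in np.arange(0,2*np.pi,.05):
        r=np.arange(r0,r1,.5); x=np.float32(c[0]+r*np.cos(t)); y=np.float32(c[1]+r*np.sin(t))
        p=cv2.remap(g,x[None],y[None],1)[0]; i=np.argmax(np.abs(np.gradient(p))); P.append((x[i],y[i]))
    e=cv2.fitEllipseAMS(np.float32(P)); return e
for n,ca,cb,r,z in(('tin',(232,136),(376,134),(14,27),.044),('pan',(96,180),(233,179),(29,40),.0473)):
    ea,eb=rad(A,ca,z,*r),rad(B,cb,z,*r); print(n,ea,eb); print('  tri',tri(A,ea[0],B,eb[0]),plane(A,ea[0],z)[0],plane(B,eb[0],z)[0])
for s in(A,B):
    C=cloud(s)
    m=(np.hypot(C[...,0]-.48,C[...,1]-.193)<.045)&(abs(C[...,2]-.0445)<.004);P=C[m];print('tin cloud',np.median(P[:,2]),cv2.minEnclosingCircle(P[:,:2].astype(np.float32)),P.mean(0))
    m=(np.hypot(C[...,0]-.535,C[...,1]-.01)<.07)&(C[...,2]>.0405)&(C[...,2]<.052);P=C[m];print('pan cloud',np.median(P[:,2]),cv2.minEnclosingCircle(P[:,:2].astype(np.float32)),P.mean(0))
```

```text
right ((201.7957000732422, 92.70576477050781), (51.18928909301758, 59.55609130859375), 149.77981567382812) ((341.1263122558594, 90.30230712890625), (54.286136627197266, 57.34419631958008), 173.5687713623047)
  tri [[0.4275 0.1489 0.0044 0.0001]] planes [0.4275 0.1487 0.004 ] [0.4274 0.1489 0.004 ]
left ((277.5979309082031, 100.09931182861328), (54.064178466796875, 57.44028854370117), 21.219614028930664) ((416.82720947265625, 98.8143310546875), (51.306678771972656, 58.10261535644531), 31.601964950561523)
  tri [[0.4374 0.2467 0.0059 0.0001]] planes [0.4374 0.2465 0.004 ] [0.4372 0.2473 0.004 ]
tin ((233.13336181640625, 135.94178771972656), (45.98555374145508, 48.70846939086914), 161.357421875) ((379.4273681640625, 133.38583374023438), (39.87608337402344, 46.537742614746094), 24.04188346862793)
  tri [[0.4796 0.1947 0.036  0.001 ]] [0.4794 0.197  0.044 ] [0.4785 0.1931 0.044 ]
pan ((94.55419158935547, 181.58950805664062), (66.74658966064453, 74.57335662841797), 131.91983032226562) ((231.74246215820312, 179.3268280029297), (68.97581481933594, 71.22364044189453), 161.55615234375)
  tri [[0.5356 0.0107 0.0424 0.0004]] [0.5346 0.0146 0.0473] [0.5342 0.0122 0.0473]
tin cloud 0.04456013738220865 ((0.48057711124420166, 0.19366823136806488), 0.024913180619478226) [0.4797 0.194  0.0445]
pan cloud 0.044577108519534 ((0.5343778729438782, 0.01432948186993599), 0.0461767353117466) [0.5341 0.0142 0.0448]
tin cloud 0.04470510850018766 ((0.48055917024612427, 0.19328096508979797), 0.0246109701693058) [0.4801 0.1929 0.0447]
pan cloud 0.04470838799060722 ((0.5242796540260315, 0.012256041169166565), 0.05568770319223404) [0.5342 0.0139 0.045 ]
```

Run:
```python
from h import *
pick(.4804,.1932,.193,.10,F=30); place(.534,.0137,.233,.05,rel=.068)
ctrl.movel([.60,.02,.42],speed=.25); ctrl.wait(.1)
s=snap('wrist'); c=s['frame'][:230,:,::-1]; cv2.imwrite('pics/t.png',c)
C=cloud(s); m=(np.hypot(C[...,0]-.534,C[...,1]-.0137)<.045)&(C[...,2]>.078)&(C[...,2]<.1);P=C[m]
print(np.median(P[:,2]),np.ptp(P[:,2]),cv2.minEnclosingCircle(P[:,:2].astype(np.float32)),P.mean(0),ctrl.get_state()['time_s'])
m=(np.hypot(C[...,0]-.534,C[...,1]-.0137)<.06)&(C[...,2]>.0405)&(C[...,2]<.05);P=C[m];print(cv2.minEnclosingCircle(P[:,:2].astype(np.float32)))
```

```text
pick gap 0.04894979616285308 0.04852439977455447 29.99967695621308 t 23.1
place True [0.53400734 0.01370621 0.23334133] t 26.6167
0.08458665354870112 0.005159559923854917 ((0.5334235429763794, 0.015942735597491264), 0.025038158521056175) [0.53324199 0.01592543 0.08456823] 27.4917
((0.5353795886039734, 0.014116843231022358), 0.04532000795006752)
```

View pics/t.png

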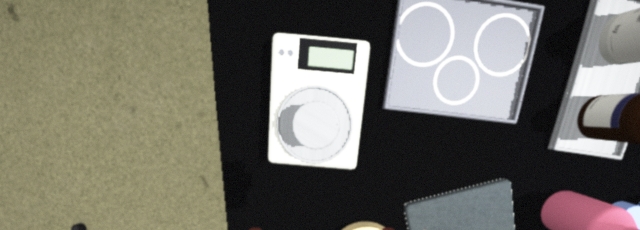

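The tin stands upright on the pan, but it looks slightly off: tin centre at (320,124), pan at (313,125). I'll measure this exactly before moving on.

Run:
```python
from h import *
np.set_printoptions(precision=4,suppress=True)
L=[]
for p in([.60,.02,.42],[.60,.06,.42]):
    ctrl.movep(p,Q); ctrl.wait(.3); L.append(snap('wrist'))
import pickle; pickle.dump(L,open('N.pkl','wb'))
out=[]
for s in L:
    g=cv2.cvtColor(s['frame'],cv2.COLOR_RGB2GRAY); C=cloud(s)
    m=(np.hypot(C[...,0]-.534,C[...,1]-.014)<.05)&(C[...,2]>.078)&(C[...,2]<.1)
    c=max(cv2.findContours(m.astype(np.uint8),0,1)[0],key=cv2.contourArea); e=cv2.fitEllipse(c)
    # tin lid: plane; housing: front-back faces at z=.036
    print('tin',e,plane(s,e[0],.0845)[0]); 
    u0,v0=map(int,e[0]); crop=g[v0-100:v0+60,u0-70:u0+70]
    h=((C[...,2]>.030)&(C[...,2]<.100)&(np.hypot(C[...,0]-.51,C[...,1]-.014)<.13)).astype(np.uint8)
    P=C[h>0][:,:2].astype(np.float32); r=cv2.minAreaRect(P); print('housing',r)
    b=(h>0)&(g>0); p=np.median(P,0); print(cv2.boxPoints(r))
    out.append(cv2.resize(crop,None,fx=2.8,fy=2.8,interpolation=2))
cv2.imwrite('pics/t2.png',np.hstack(out))
```

```text
tin ((315.4885559082031, 121.6060562133789), (45.84787368774414, 46.760921478271484), 170.7037811279297) [0.5331 0.0159 0.0845]
housing ((0.5112771391868591, 0.016050230711698532), (0.11252341419458389, 0.14966779947280884), 85.27763366699219)
[[ 0.4321 -0.0339]
 [ 0.5812 -0.0462]
 [ 0.5905  0.066 ]
 [ 0.4413  0.0783]]
tin ((278.0748291015625, 121.61746978759766), (45.72663879394531, 47.415279388427734), 139.31735229492188) [0.5329 0.016  0.0845]
housing ((0.5110329389572144, 0.015895135700702667), (0.11277321726083755, 0.1499924659729004), 85.02793884277344)
[[ 0.4314 -0.0338]
 [ 0.5809 -0.0468]
 [ 0.5906  0.0656]
 [ 0.4412  0.0786]]
```

View pics/t2.png

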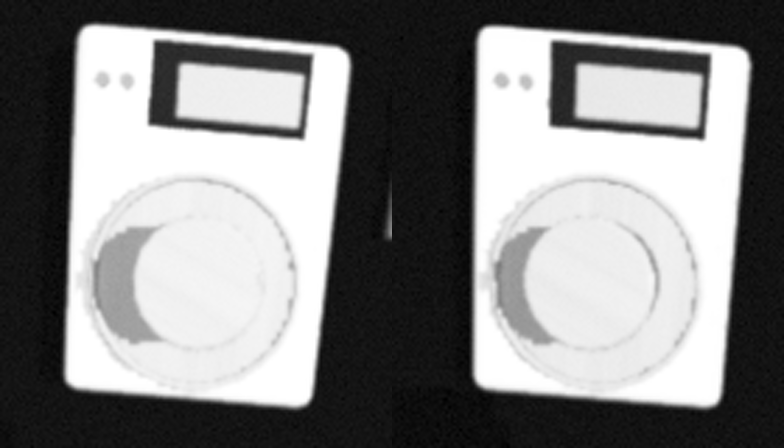

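Housing fit gives the pan centre at (0.535,0.014) and the tin at (0.533,0.016). That is under 3 mm off with 16 mm of slack, so it stays. Next I re-measure the bottle caps to see whether camera and arm agree before returning them.

Run:
```python
from h import *
np.set_printoptions(precision=4,suppress=True)
for p in([.56,.40,.5],[.56,.25,.5]):
    ctrl.movep(p,Q); ctrl.wait(.3); s=snap('wrist'); C=cloud(s)
    for k,c,z in(('white',(.4256,.4054),.139),('amber',(.521,.394),.1245)):
        m=(np.hypot(C[...,0]-c[0],C[...,1]-c[1])<.035)&(abs(C[...,2]-z-.004)<.004);P=C[m]
        print(k,len(P),cv2.minEnclosingCircle(P[:,:2].astype(np.float32)),P.mean(0))
    g=cv2.cvtColor(s['frame'],cv2.COLOR_RGB2GRAY)
    for k,c in(('R',(.4275,.1489)),('L',(.4373,.2469))):
        d=np.hypot(C[...,0]-c[0],C[...,1]-c[1]); in_=g[d<.028]
        m=(d>.03)&(d<.043)&(g>(np.median(in_)+245)/2); P=C[m][:,:2]
        A=np.c_[2*P,np.ones(len(P))]; q=np.linalg.lstsq(A,(P**2).sum(1),rcond=None)[0]; print('ring',k,m.sum(),q[:2],np.sqrt(q[2]+q[0]**2+q[1]**2))
print(ctrl.get_state()['time_s'])
```

```text
white 747 ((0.4251500964164734, 0.405988872051239), 0.016702663153409958) [0.4255 0.4061 0.1435]
amber 476 ((0.5202662944793701, 0.3943479061126709), 0.015438782051205635) [0.5202 0.3943 0.1286]
ring R 408 [0.4282 0.149 ] 0.0347705247991469
ring L 386 [0.438  0.2469] 0.03484920714118039
white 746 ((0.42596176266670227, 0.405579149723053), 0.017073504626750946) [0.4261 0.4045 0.1435]
amber 492 ((0.521595299243927, 0.39362651109695435), 0.015769829973578453) [0.5212 0.3927 0.1287]
ring R 509 [0.4284 0.1492] 0.03471465731283379
ring L 452 [0.4382 0.2469] 0.0347886499781581
31.4
```

Run:
```python
from h import *
np.set_printoptions(precision=4,suppress=True)
pick(.4256,.4054,.3065,.06); place(.4280,.1490,.3065,.06)
ctrl.movel([.47,.3,.40],speed=.25)
pick(.521,.394,.293,.06); place(.4378,.2469,.293,.06)
ctrl.movel([.54,.20,.5],speed=.25); ctrl.wait(.3)
s=snap('wrist','f.png'); C=cloud(s); snap('side','fs.png')
for k,c,z in(('white',(.428,.149),.143),('amber',(.4378,.2469),.128),('tin',(.534,.0137),.0845)):
    m=(np.hypot(C[...,0]-c[0],C[...,1]-c[1])<.04)&(abs(C[...,2]-z)<.004);P=C[m]
    print(k,cv2.minEnclosingCircle(P[:,:2].astype(np.float32)),np.median(P[:,2]))
print(ctrl.get_state()['time_s'])
a=cv2.imread('pics/f.png')[:230]; b=cv2.imread('pics/fs.png')[130:330]
cv2.imwrite('pics/ff.png',np.vstack([a,b]))
```

```text
pick gap 0.03239842275899063 0.032176513693115014 34.999531883077 t 34.625
place True [0.4281 0.1489 0.3065] t 38.8083
pick gap 0.029799907734892838 0.02970246805335705 34.99962073256029 t 42.3833
place True [0.438  0.2469 0.293 ] t 46.175
white ((0.4276116192340851, 0.1495438516139984), 0.0168079175055027) 0.14333059760252298
amber ((0.4378316402435303, 0.2472854107618332), 0.015434944070875645) 0.12875006925413415
tin ((0.5338293313980103, 0.01581667736172676), 0.025203678756952286) 0.08448605444446944
47.4667
```

View pics/ff.png

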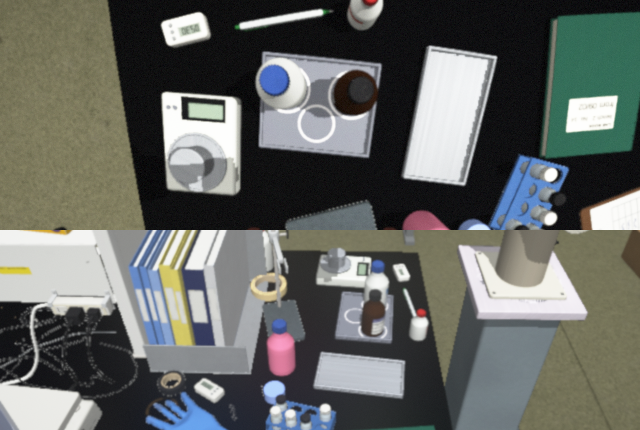

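The white bottle (281,85) and amber (355,92) stand upright on their own rings. The tin is on the pan (190,165), and the tray is empty with the bystanders untouched.

```bash
python3 -c "
from rig import ctrl
print(ctrl.sign_off())"
```

```text
the job is handed in; nothing more can be done
None
```

The job is done and handed in at about 47 s: the tin stands upright on the balance pan, under 3 mm from its centre, and both bottles are back upright on the rings they came from, within about 1 mm.

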